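Open the combination lock on the ingredient strongbox and hold it up

ROBOT

A 6-joint arm with a two-finger parallel gripper is mounted at the origin on the work surface. World frame = base frame: x ahead of the robot, y to its left, z up, the work surface at z = 0. Lengths are in mm, angles in rad, forces in N, time in s.
With the tool pointing down it reaches from about 275 to 1000 mm from the base axis. Payload 8.4 kg.
Tool frame: the origin (TCP) lies midway between the tips of the shut fingers; the grasp point (between the pads) lies 19 mm behind it; y points along the fingers, z is the direction in which the jaws open and shut, and the axes are right-handed (so a half turn about y gives the same grasp; the last joint's range is limited). The gripper opens to 85 mm and grips with 20 to 120 N. Pads are 22 mm wide; open, the fingers measure 114 mm over their backs; the gripper's body (76 mm by 85 mm) begins 54 mm behind the grasp point. The pads swing forward as they close: fully open they stand 13 mm farther back than shut.
Start: joints at [1.124, 0.353, 1.633, -0, 1.155, -0.002], TCP at [268.922, 564.189, 231.281] pointing down, gripper open.
Joint ranges: [-2.63, 2.63], [-0.92, 2.1], [0.06, 2.66], [-1.3, 4.44], [0, 2.69], [-3.02, 3.02]. Speed limits (rad/s): [2.22, 2.22, 2.79, 3.14, 3.14, 3.14].

INTERFACE

Orientations are given as [roll, pitch, yaw] about the fixed x, y, z axes, in that order (R = Rz(yaw) Ry(pitch) Rx(roll)).
In Python, from rig import r, imaging gives the robot as it stands. The module is installed in compiled form; this text tells all that it offers.
- The arm moves only by the tool send_rows, never from a script. Its argument "series" is a list of rows, each a list of 6 numbers: the shift along the tool's x, y, z in m, then the turn, a rotation vector about the tool's x, y, z in degrees. In form: [[dx, dy, dz, ax, ay, az], ...]. A call has 1 to 8 rows; each row shifts and turns the commanded pose from where the row before left it, along the tool's axes as they then stand; what a row does not reach is not made up. A row lasts 1/10 s, in which the tool goes at most 50 mm and 8.59 degrees, less where a joint would pass 70% of its speed; a pose out of reach is approached as far as the arm can. A call is refused whole if a number of a shift passes 0.05 or a number of a turn 8.59, either way. A call with a gripper value outside its range is refused whole. "gripper" is the opening, from 0 (shut) to 1 (fully open), set as the call begins (left out, the last holds). The fingers move at their own pace and stop on an object; "squeeze" is the grip in N (left out, the last holds). Time passes only in rows, so rows that do not move let the fingers close. It gives the time, the measured TCP pose, the force and the opening at its end, in the units of the state.
- r.sense(): the state, without advancing time (a new reading comes with each control period).
- imaging.grab_frame(name): name is "scene" or "top" or "wrist"; returns a dict with "frame" (384x512x3 uint8, red, green, blue), "depth" (384x512 float32, mm along the optical axis (not along the pixel's ray), 0 where there is no reading), "intrinsics" (3x3 intrinsics, pixels), "origin" and "rotation" of the camera in the world. Camera axes: x right, y down, z forward; pixel columns grow to the right and rows downward; lengths in mm; the calibration is good to about 2 mm. The wrist camera is an equidistant fisheye: a pixel r from the principal point sees the ray r / f radians off the axis. A picture is of the moment at which its call begins.
- r.sign_off(): hands the job in, once; it reports no verdict.
The state is a dict: "clock": time; "qpos": joint angles; "qvel": joint speeds; "joint_efforts": joint torques, N m; "eef_pos": TCP position; "tcp_rot": TCP orientation; "contact_force": force on the tool from outside, world axes, zero at the start; "wrist_torque": the same for the moment, N m; "opening": opening from 0.0 (shut) to 1.0 (fully open).
Only numpy, scipy, OpenCV 4.12 (cv2) and the standard library are available. Lean on these libraries where they do the work, as an engineer would, in place of code of your own. Each camera call takes 0.05 s, during which the arm holds its last target.

TASK

Unlock the strongbox: turn the dial of its combination lock clockwise, feeling its clicks, until the nose of the knob points straight at the shackle and clicks home, then pull the shackle fully up, slide the lock out from under the hasp strap and lift it. Finish while still holding the lock by its shackle, steady and upright in the air a good hand's breadth (10 cm) above the strongbox lid and clear of it; leave the bottle, the tub and the dish where they are.

Things in the scene. Friction and masses are not known exactly. Their poses are not given: they have to be found in the camera images.
- strongbox: Fixed aluminium strongbox, 300 (x) x 260 (y) x 70 mm high; origin at the centre of its underside, on the table; x points from the lock's dial towards the hasp (away from the robot), z up. On the lid two guide rails 14 mm high, inner faces 30 mm either side of y = 0, run along x from -65 to 60 mm beside the lock and stop it turning.
- eye (a point): Centre of the 14 mm square eye in the hasp strap, at 47, 0, 116 mm in the strongbox's frame; the shackle's toe leg (9 mm thick) passes down through it. The strap is level steel, 30 mm wide, 4 mm thick, underside 44 mm above the lid, from its riser (x = 93 mm) back to its free end (x = 32.5 mm), and holds the lock's rear end down.
- lock_center (a point): Inside the loose lock's case, 20 mm above its underside, straight below the middle of the shackle; axes as the strongbox's at the start. The dark steel case is 122 (x) x 56 (y) x 40 mm high, from x = -93 to +29 mm of here, and lies on the lid with 4 mm of headroom under the strap. The lock weighs about 0.5 kg and balances within 10 mm of the shackle's middle.
- lock_tail (a point): Middle of the rear end of the lock's case, 29 mm behind the shackle's middle, 20 mm above its underside. It starts 26.5 mm deep under the strap: with the shackle fully up, the lock must slide along the lid by more than 27 mm (45 to 50 mm is comfortable) towards its dial end, strongbox -x, before it is clear and can be lifted.
- shackle_bow (a point): Middle of the shackle's top bar, on its axis. The shackle is an upside-down U of 9 mm round steel bar in the lock's x-z plane, legs 34 mm apart, the top bar level along the lock's x; at the start this point is 46 mm above the case top (156 mm above the table). To pull, pinch the top bar across, a finger either side of it in the lock's y.
- shackle (a joint): How far the shackle is pulled up out of the case, m: 0 shut, 0.030 fully up (a firm stop, after which the whole lock comes along). About 1 N of friction; it cannot come right out. The toe leg goes 12 mm into the case; fully up its end is 10 mm above the strap. While locked it gives only 1 to 2 mm.
- dial_grip (a point): On the dial's vertical axis, half-way up the knob's bar grip (19 mm above the case top), 67 mm from the shackle's middle on the lock's -x side; its x axis points along the bar to the pointed nose. The black bar is 12 mm thick, 38 mm long, 26 mm high (6 to 32 mm above the case top), on a skirt disc 48 mm in diameter and 6 mm high.
- dial (a joint): Dial angle, rad: 0 when the nose points straight at the shackle, the open notch; positive is anticlockwise from above. Starts between about 0.5 and 1.6; turn it clockwise to 0. It clicks every 0.524 rad (30 degrees), needs about 0.1 N m, springs into the nearest notch when let go and stays there. The shackle is free within about 0.1 rad of 0.
- sauce_bottle_center (a point): Bystander: amber sauce bottle, 68 mm in diameter, 190 mm high, standing on the table beside the strongbox; this point is half-way up.
- tub: Bystander: white plastic tub, 130 x 100 x 55 mm; origin at the centre of its underside.
- dish: Bystander: steel dish, 100 mm in diameter, 40 mm high; origin at the centre of its underside.
There are look-alikes about, which are no part of the job. What is shaped like the part that bears lock_center but green or purple is not meant.

How it is judged (in metres and radians):
On the way, in this order (a step that is already met when the one before it is completed fails the run):
1. the dial is in its open notch, nose towards the shackle, with the shackle still down (value of joint dial between -0.13 and 0.13 rad and value of joint shackle below 0.005 m), for 0.2 s.
2. the shackle is pulled fully up (value of joint shackle above 0.026 m), for 0.1 s.
3. the lock is drawn out from under the hasp strap (x of lock_center in the frame of strongbox below 0.003 m), for 0.05 s.
At the end, for the whole second after the job is handed in: The lock hangs steady (under 30 mm/s, 0.3 rad/s) and upright (within 0.4 rad) from the fingers, gripped by its shackle with more than 1 N, shackle still pulled up (over 24 mm), the centre of its case more than 160 mm above the table (its underside 70 mm above the lid), not touching the strongbox (height (world z) of lock_center above 0.16 m and value of joint shackle above 0.024 m and angle between lock_center's own z axis and vertical below 0.4 rad and contact force between the fingers and shackle above 1 N and contact force between lock and strongbox below 0.1 N and linear speed of lock below 0.03 m/s and angular speed of lock below 0.3 rad/s); the arm keeps its last pose, push and grip.
It fails at once if the sauce bottle is moved or tipped (distance of sauce_bottle_center from where it was at the start of the episode above 0.03 m or angle between sauce_bottle_center's own z axis and vertical above 0.4 rad).
It fails at once if the tub is moved (distance of tub from where it was at the start of the episode above 0.03 m).
It fails at once if the dish is moved (distance of dish from where it was at the start of the episode above 0.03 m).
It also fails if it takes over 51 s, if anything falls off the work surface, if the arm or the gripper's body presses on something with over 40 N, if the wrist force passes 120 N, or if a joint passes its speed limit or range.

## Working session

There is one attempt and no reset: what is moved stays moved. The work goes in short steps, Python scripts to look and compute and a tool call to move; the robot and the scene stay as the last step left them, time stands still between calls to the robot, and variables do not carry over. Pictures are saved under pics/ and viewed, and the job is handed in when it is done.

Besides the shell and the picture viewer there is one more tool, called after "Request:" as name(argument=value, ...) on one line, values as JSON. send_rows: Moves the arm, as the interface text tells. Its arguments: {"type":"object","properties":{"series":{"type":"array","items":{"type":"array","items":{"type":"number"}}},"gripper":{"type":"number"},"squeeze":{"type":"number"}},"required":["series"]}

```bash
mkdir -p pics; ls; python3 - <<'E'
from rig import r, imaging
import cv2,numpy as np,pickle
s=r.sense();print(s)
for n in ["scene","top","wrist"]:
    f=imaging.grab_frame(n)
    pickle.dump(f,open(f"{n}0.pkl","wb"))
    cv2.imwrite(f"pics/{n}0.png",cv2.cvtColor(f["frame"],cv2.COLOR_RGB2BGR))
    print(n,f["intrinsics"],f["origin"],f["rotation"])
E
```

```text
pics
{'clock': 0.0, 'qpos': array([ 1.12359417e+00,  3.53631322e-01,  1.63413131e+00, -2.69610366e-05,
        1.15519765e+00, -2.41353459e-03]), 'qvel': array([-9.86361546e-05,  5.44089320e-04,  1.29079552e-05,  1.44172359e-04,
       -7.97384876e-04, -2.14631307e-03]), 'joint_efforts': array([ 3.71424339e-04, -6.05262709e+01, -3.42063046e+01,  8.65758375e-05,
        9.30223876e-03, -1.38168295e-05]), 'eef_pos': array([268.72779389, 563.7550719 , 230.57339639]), 'tcp_rot': array([-1.57216401e+00, -2.13501795e-05, -4.44777707e-01]), 'contact_force': array([ 0.04224137, -0.35426239, -0.24939416]), 'wrist_torque': array([ 0.02345471,  0.06696759, -0.03905244]), 'opening': 1.0005962184212525}
scene [[471.35631815   0.         252.27224728]
 [  0.         471.35631815 190.04875985]
 [  0.           0.           1.        ]] [1323.68281736 -863.86032131  805.36603953] [-2.09944575  0.00685004  0.64238045]
top [[459.28718704   0.         244.11495723]
 [  0.         459.28718704 193.79226586]
 [  0.           0.           1.        ]] [ 417.234533     59.04221011 1359.48832873] [-2.99155357 -0.01182284 -1.59524775]
wrist [[297.31863964   0.         253.19489963]
 [  0.         297.31863964 196.03068236]
 [  0.           0.           1.        ]] [198.15451977 598.2277225  372.58586801] [2.83008665e+00 1.90114722e-03 1.12512469e+00]
```

View pics/scene0.png

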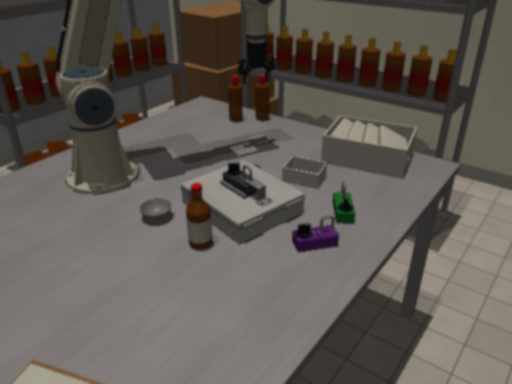

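View pics/top0.png

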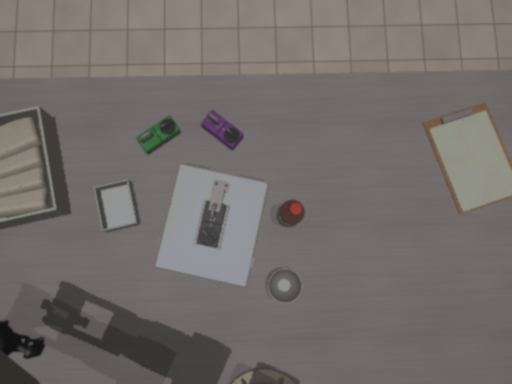

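View pics/wrist0.png

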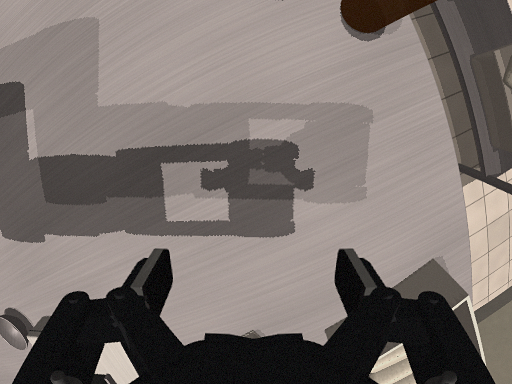

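The scene view shows the strongbox near (245,195), with the lock on top. In the top view the lid spans about (157–267, 165–285) and the lock is around (212,220). The dial is at the lower end and the strap at the upper end (220,190). The bottle is at (291,212), the dish at (285,285) and the tub at (117,205).

```bash
cat > h.py <<'E'
import numpy as np,cv2,pickle
from scipy.spatial.transform import Rotation as Ro
def Rc(f): return Ro.from_euler('xyz',f["rotation"]).as_matrix()
def ray(f,u,v,fish=False):
    K=f["intrinsics"];x=(u-K[0,2])/K[0,0];y=(v-K[1,2])/K[1,1]
    if fish:
        th=np.hypot(x,y);k=np.sin(th)/th if th>1e-9 else 1
        d=np.array([x*k,y*k,np.cos(th)])
    else: d=np.array([x,y,1.])
    return Rc(f)@d
def plane(f,u,v,z,fish=False):
    d=ray(f,u,v,fish);o=np.array(f["origin"]);return o+d*(z-o[2])/d[2]
def proj(f,P,fish=False):
    p=Rc(f).T@(np.array(P,float)-f["origin"]);K=f["intrinsics"]
    if fish:
        rr=np.hypot(p[0],p[1]);th=np.arctan2(rr,p[2]);return K[0,2]+K[0,0]*th*p[0]/rr,K[1,2]+K[1,1]*th*p[1]/rr
    return K[0,2]+K[0,0]*p[0]/p[2],K[1,2]+K[1,1]*p[1]/p[2]
def cloud(f):
    K=f["intrinsics"];H,W=f["depth"].shape;u,v=np.meshgrid(np.arange(W),np.arange(H))
    z=f["depth"];c=np.stack([(u-K[0,2])/K[0,0]*z,(v-K[1,2])/K[1,1]*z,z],-1)
    return c@Rc(f).T+np.array(f["origin"])
E
python3 - <<'E'
from h import *
f=pickle.load(open("top0.pkl","rb"))
P=cloud(f);im=f["frame"]
m=((P[...,2]>55)&(P[...,2]<85)&(f["depth"]>0)).astype(np.uint8)
m[:, :145]=0;m[:,275:]=0;m[:150]=0;m[300:]=0
m=cv2.morphologyEx(m,cv2.MORPH_CLOSE,np.ones((25,25)))
c=max(cv2.findContours(m,0,2)[0],key=cv2.contourArea)
rect=cv2.minAreaRect(c);print(rect)
for p in cv2.boxPoints(rect): print(p,plane(f,*p,70).round(1))
print("c",plane(f,*rect[0],70))
print("lidz",np.median(P[...,2][m>0]))
cv2.imwrite("pics/topz.png",cv2.resize(cv2.cvtColor(im[150:300,145:275],4),None,fx=4.5,fy=4,interpolation=2)[:600])
for n,(u,v) in dict(bot=(291,212),dish=(285,285),tub=(117,205)).items(): print(n,P[v,u].round(0))
E
```

```text
((211.88134765625, 223.49388122558594), (96.43387603759766, 108.72005462646484), 12.407418251037598)
[153.11066 266.2243 ] [414.8 295.8  70. ]
[176.47043 160.04349] [714.  230.5  70. ]
[270.65204 180.76346] [647.6 -37.6  70. ]
[247.29227 286.94427] [352.   36.6  70. ]
c [529.42814123 131.65294418  70.        ]
lidz 71.44299000318324
bot [544. -79. 185.]
dish [352. -74.   7.]
tub [597. 417.  -1.]
```

```bash
python3 - <<'E'
from h import *
f=pickle.load(open("scene0.pkl","rb"))
cv2.imwrite("pics/scz.png",cv2.resize(cv2.cvtColor(f["frame"][145:245,170:320],4),None,fx=5,fy=5,interpolation=2))
E
```

```text
(no output)
```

View pics/topz.png

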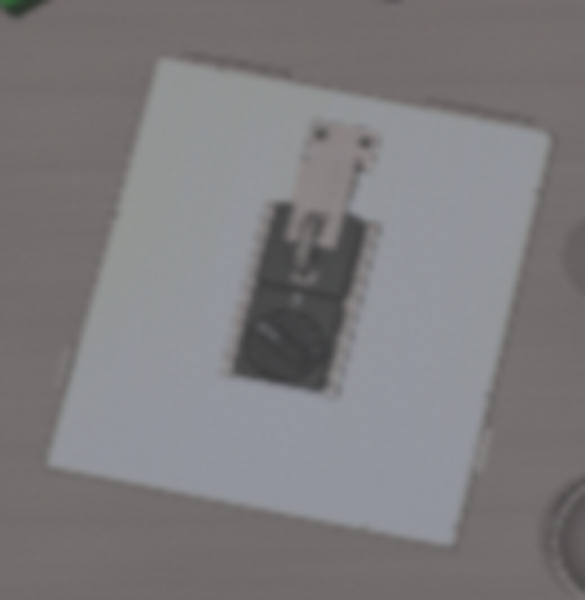

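View pics/scz.png

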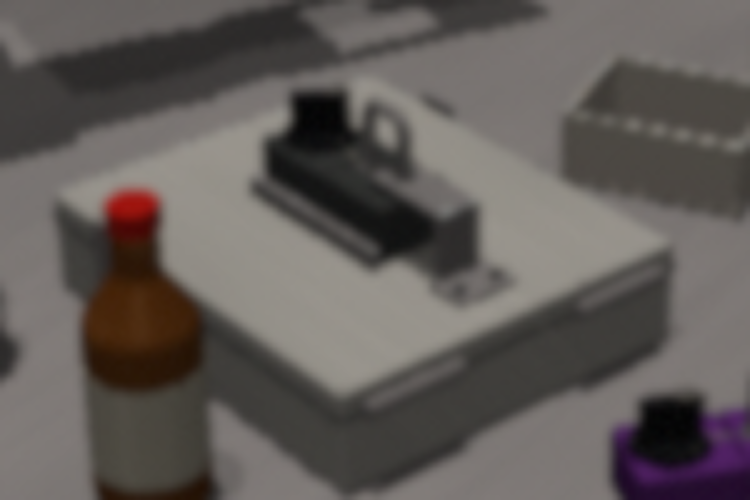

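```bash
python3 - <<'E'
from h import *
f=pickle.load(open("top0.pkl","rb"));im=f["frame"]
g=im.astype(int)
hsv=cv2.cvtColor(im,cv2.COLOR_RGB2HSV)
m=((hsv[...,2]>125)&(hsv[...,0]>90)).astype(np.uint8)
print(im[250,200],im[250,225],im[320,150],im[200,190],im[300,400],hsv[250,200],hsv[320,150],hsv[200,190])
m=((g[...,2]-g[...,0]>-3)&(g[...,2]>110)).astype(np.uint8)
m[:, :145]=0;m[:,275:]=0;m[:150]=0;m[300:]=0
m=cv2.morphologyEx(m,cv2.MORPH_OPEN,np.ones((3,3)))
m=cv2.morphologyEx(m,cv2.MORPH_CLOSE,np.ones((25,25)))
c=max(cv2.findContours(m,0,2)[0],key=cv2.contourArea)
q=np.array([plane(f,*p[0],70)[:2] for p in c],np.float32)
rect=cv2.minAreaRect(q);print(rect)
ps=[(180.6,164.5),(267.2,183),(246.1,286.25),(155.7,266.25)]
c=np.array([plane(f,*p,70) for p in ps]);print(c.round(1),c.mean(0))
for i in range(4):
    d=c[i]-c[(i+1)%4];print(np.hypot(*d[:2]),np.degrees(np.arctan2(d[1],d[0])))
def Z(x,y,z): return plane(f,145+x/4.5,150+y/4,z).round(1)
print("dial ends",Z(258,325,142),Z(312,362,142),"disc",Z(285,343,116))
print("bow",Z(303,262,160))
E
```

```text
[147 149 157] [147 150 157] [96 91 91] [147 149 151] [114 108 107] [114  16 157] [ 0 13 96] [105   7 151]
((527.7906494140625, 131.3943328857422), (259.16705322265625, 297.66339111328125), 76.264892578125)
[[700.7 218.7  70. ]
 [641.4 -27.5  70. ]
 [354.   39.9  70. ]
 [414.6 288.6  70. ]] [527.65175273 129.92104046  70.        ]
253.31702898616973 76.46742572306923
295.17443702151365 -13.200801452129904
256.0209254002034 -103.6839400948036
294.4948017723263 166.27407608904255
dial ends [503.2 153.1 142. ] [478.1 121.8 142. ] disc [492.5 139.1 116. ]
bow [542.6 125.1 160. ]
```

Request:
send_rows(series=[[0.032, 0, -0.024, 0, 0, 0], [0.032, 0, -0.024, 0, 0, 0], [0.032, 0, -0.024, 0, 0, 0], [0.032, 0, -0.024, 0, 0, 0], [0.032, 0, -0.024, 0, 0, 0], [0.032, 0, -0.024, 0, 0, 0]], gripper=0.5, squeeze=40)

```text
clock: 0.75
eef_pos: [380.7, 350.0, 231.2]
tcp_rot: [-1.571, 0.0, -0.445]
contact_force: [0.0, 0.2, -0.1]
opening: 0.499
```

Request:
send_rows(series=[[0.032, 0, -0.024, 0, 0, 0], [0.032, 0, -0.024, 0, 0, 0], [0.032, 0, -0.024, 0, 0, 0], [0.032, 0, -0.024, 0, 0, 0], [0.032, 0, -0.024, 0, 0, 0], [0.032, 0, -0.024, 0, 0, 0], [0, 0, 0, 0, -8, 0], [0, 0, 0, 0, -8, 0]])

```text
clock: 1.55
eef_pos: [492.0, 137.6, 231.1]
tcp_rot: [-1.571, 0.0, -0.163]
contact_force: [0.5, -0.5, -0.5]
opening: 0.502
```

Request:
send_rows(series=[[0, 0, 0, 0, -8, 0], [0, 0, 0, 0, -8, 0], [0, 0, 0, 0, -8, 0], [0, 0, 0, 0, -8, 0], [0, 0, 0, 0, -8, 0], [0, 0, 0, 0, -8, 0], [0, 0, 0, 0, -8, 0], [0, 0, 0, 0, 0, 0]])

```text
clock: 2.35
eef_pos: [491.5, 138.9, 231.1]
tcp_rot: [-1.571, 0.0, 0.814]
contact_force: [-0.3, -0.2, 0.4]
opening: 0.497
```

```bash
cat > look.py <<'E'
import sys
from rig import r, imaging
from h import *
n,tag=sys.argv[1],sys.argv[2]
s=r.sense();print(s["clock"],s["eef_pos"].round(1),s["tcp_rot"].round(3),s["contact_force"].round(1),s["opening"].round(3),s["qpos"].round(2))
f=imaging.grab_frame(n);pickle.dump(f,open(tag+".pkl","wb"))
cv2.imwrite(f"pics/{tag}.png",cv2.cvtColor(f["frame"],4))
E
python3 look.py wrist w1
```

```text
Traceback (most recent call last):
  File "look.py", line 5, in <module>
    s=r.sense();print(s["clock"],s["eef_pos"].round(1),s["tcp_rot"].round(3),s["contact_force"].round(1),s["opening"].round(3),s["qpos"].round(2))
                                                                                                         ^^^^^^^^^^^^^^^^^^
AttributeError: 'float' object has no attribute 'round'
```

```bash
sed -i 's/s\["opening"\].round(3)/round(s["opening"],3)/' look.py
python3 look.py wrist w1
```

```text
2.35 [491.5 138.9 231.1] [-1.571  0.     0.814] [-0.3 -0.2  0.4] 0.497 [ 0.27  0.18  1.87  0.    1.09 -2.11]
```

View pics/w1.png

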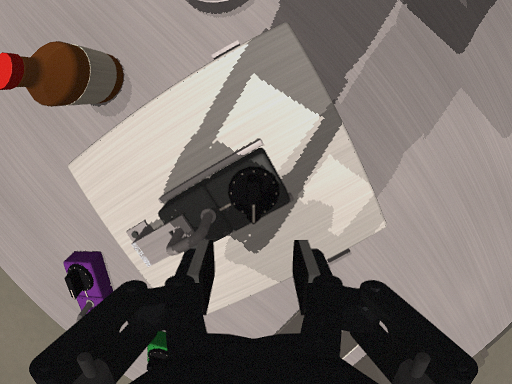

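The wrist view shows the dial disc centred near (254,190) and the white nose line running down to (253,222). That puts the bar along the tool x axis. The shackle is near (205,220).

```bash
python3 - <<'E'
from h import *
f=pickle.load(open("w1.pkl","rb"))
a=f["frame"][130:270,120:320];a=np.clip(a.astype(float)*1.8,0,255).astype(np.uint8)
cv2.imwrite("pics/w1z.png",cv2.resize(cv2.cvtColor(a,4),None,fx=4,fy=4,interpolation=2))
ux=np.array([.9716,-.2368,0]);c=np.array([527.8,131.2,0])
for n,x,z in [("disc",-37,116),("knob",-37,142),("bow",30,160),("eye",47,118)]:
    p=proj(f,c+ux*x+[0,0,z],True);print(n,p,(p[0]-120)*4,(p[1]-130)*4)
E
```

```text
disc (np.float64(253.59842120975182), np.float64(192.32034673504177)) 534.3936848390073 249.28138694016707
knob (np.float64(253.62849926154436), np.float64(201.61122300804584)) 534.5139970461775 286.44489203218336
bow (np.float64(182.76132177482395), np.float64(246.81458739386412)) 251.04528709929582 467.25834957545646
eye (np.float64(178.12010508027365), np.float64(234.19651356277967)) 232.48042032109458 416.7860542511187
```

View pics/w1z.png

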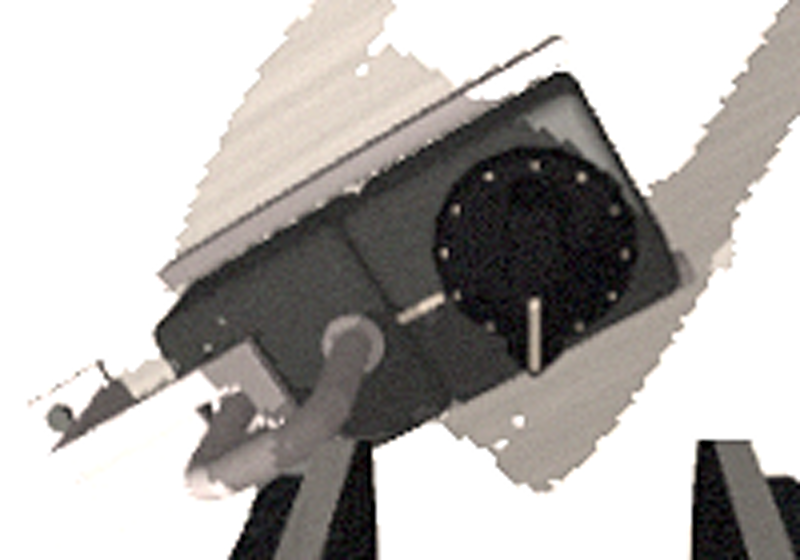

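Request:
send_rows(series=[[0.001, 0.03, 0, 0, 0, 0], [0, 0.03, 0, 0, 0, 0], [0, 0.03, 0, 0, 0, 0], [0, 0.015, 0, 0, 0, 0], [0, 0.005, 0, 0, 0, 0], [0, 0, 0, 0, 0, 0], [0, 0, 0, 0, 0, 0]])

```text
clock: 3.1
eef_pos: [493.0, 139.9, 122.1]
tcp_rot: [-1.571, -0.001, 0.81]
contact_force: [0.1, -0.3, 0.4]
opening: 0.503
```

Request:
send_rows(series=[[0, 0, 0, 0, 0, 0], [0, 0, 0, 0, 0, 0], [0, 0, 0, 0, 0, 0], [0, 0, 0, 0, 0, 0], [0, 0, 0, 0, 0, 0]], gripper=0, squeeze=40)

```text
clock: 3.6
eef_pos: [492.7, 140.0, 122.3]
tcp_rot: [-1.571, -0.001, 0.811]
contact_force: [-1.4, -0.5, 6.7]
opening: 0.13
```

```bash
python3 look.py wrist w2
```

```text
3.6 [492.7 140.  122.3] [-1.571e+00 -1.000e-03  8.110e-01] [-1.4 -0.5  6.7] 0.13 [ 0.27  0.32  1.97  0.    0.85 -2.11]
```

View pics/w2.png

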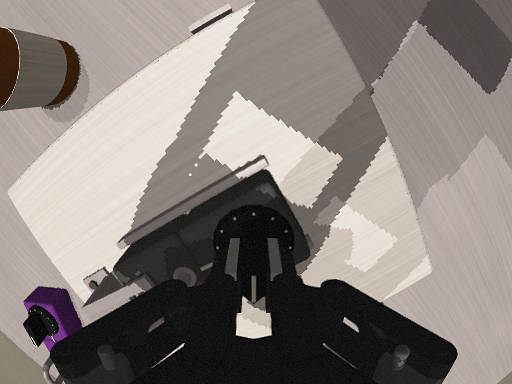

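The wrist view shows the fingers closed either side of the bar, with the nose line at (254,290). The opening of 0.13 matches the 12 mm bar. Next I turn it clockwise.

Request:
send_rows(series=[[0, 0, 0, 0, 5, 0], [0, 0, 0, 0, 5, 0], [0, 0, 0, 0, 5, 0], [0, 0, 0, 0, 5, 0], [0, 0, 0, 0, 5, 0], [0, 0, 0, 0, 5, 0], [0, 0, 0, 0, 0, 0]])

```text
clock: 4.35
eef_pos: [492.7, 139.8, 122.2]
tcp_rot: [-1.571, -0.001, 0.285]
contact_force: [-0.8, -1.6, 5.7]
opening: 0.132
```

```bash
python3 look.py wrist w3; python3 -c "
from rig import r;s=r.sense();print(s['wrist_torque'])"
```

```text
4.35 [492.7 139.8 122.2] [-1.571e+00 -1.000e-03  2.850e-01] [-0.8 -1.6  5.7] 0.132 [ 0.27  0.32  1.97  0.    0.85 -1.58]
[-0.11562934  0.20749418 -0.00717892]
```

View pics/w3.png

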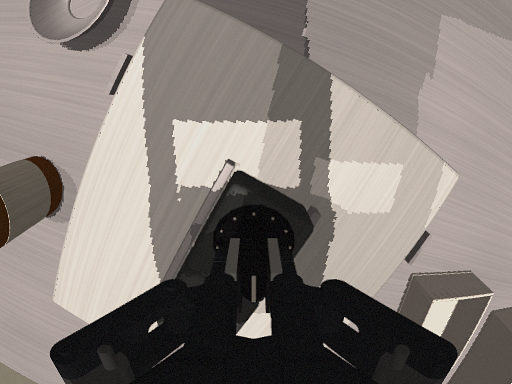

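The nose line is still between the fingers at (254,290) after 30°, so the dial is turning with the gripper. I'll turn the other 30°.

Request:
send_rows(series=[[0, 0, 0, 0, 5, 0], [0, 0, 0, 0, 5, 0], [0, 0, 0, 0, 5, 0], [0, 0, 0, 0, 5, 0], [0, 0, 0, 0, 5, 0], [0, 0, 0, 0, 5, 0], [0, 0, 0, 0, 0, 0], [0, 0, 0, 0, 0, 0]])

```text
clock: 5.2
eef_pos: [492.7, 139.7, 122.2]
tcp_rot: [-1.57, -0.001, -0.236]
contact_force: [-0.2, -1.2, 5.9]
opening: 0.128
```

Request:
send_rows(series=[[0, 0, 0, 0, 0, 0], [0, 0, 0, 0, 0, 0], [0, 0, 0, 0, 0, 0], [0, -0.03, 0, 0, 0, 0], [0, -0.04, 0, 0, 0, 0], [0, -0.04, 0, 0, 0, 0], [-0.02, 0, 0, 0, 0, 0], [0, 0, 0, 0, 0, 0]], gripper=0.5)

```text
clock: 6.0
eef_pos: [471.9, 144.6, 232.3]
tcp_rot: [-1.57, -0.001, -0.235]
contact_force: [-0.5, 0.4, -0.5]
opening: 0.496
```

```bash
python3 look.py wrist w4; python3 - <<'E'
from h import *
f=pickle.load(open("w4.pkl","rb"))
a=f["frame"][110:300,150:350];a=np.clip(a.astype(float)*1.6,0,255).astype(np.uint8)
cv2.imwrite("pics/w4z.png",cv2.resize(cv2.cvtColor(a,4),None,fx=3,fy=3,interpolation=2))
ux=np.array([.9716,-.2368,0]);c=np.array([527.8,131.2,0])
for n,x,z in [("disc",-37,116),("knob",-37,142),("bow",30,160.5),("eye",47,118)]:
    p=proj(f,c+ux*x+[0,0,z],True);print(n,np.round(p,1),(p[0]-150)*3,(p[1]-110)*3)
E
```

```text
6.0 [471.9 144.6 232.3] [-1.57e+00 -1.00e-03 -2.35e-01] [-0.5  0.4 -0.5] 0.496 [ 0.29  0.15  1.91  0.    1.09 -1.04]
disc [252.9 212.2] 308.7576786576449 306.4843623199314
knob [252.9 223.1] 308.68465653173615 339.4049608325054
bow [252.7 299.7] 308.02943906972143 568.9948815134818
eye [252.7 287.7] 308.09201743246376 533.128253832565
```

View pics/w4z.png

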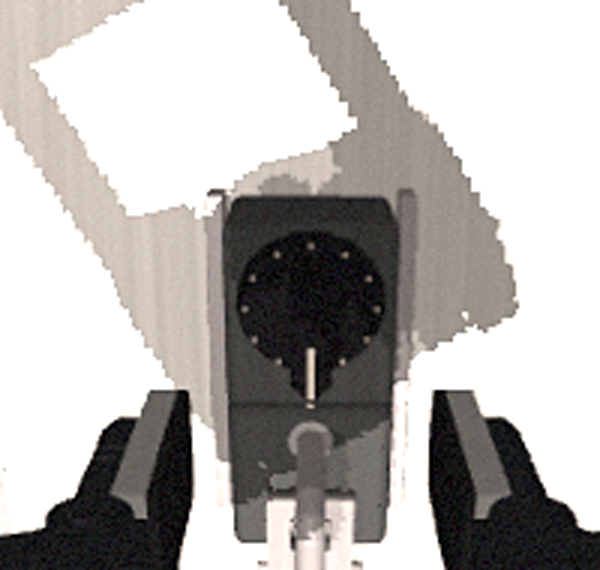

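The nose line at (310,350–405) in the zoom now lines up with the index mark and the shackle leg, so the dial is at 0. Next I go to the shackle bow.

Request:
send_rows(series=[[0.03, 0, 0, 0, 0, 0], [0.03, 0, 0, 0, 0, 0], [0.027, 0, 0, 0, 0, 0], [0, 0.03, 0, 0, 0, 0], [0, 0.03, 0, 0, 0, 0], [0, 0.025, 0, 0, 0, 0], [0, 0.01, 0, 0, 0, 0], [0, 0, 0, 0, 0, 0]])

```text
clock: 6.85
eef_pos: [556.5, 123.7, 134.3]
tcp_rot: [-1.573, 0.003, -0.235]
contact_force: [-0.7, 0.1, 0.5]
opening: 0.5
```

Request:
send_rows(series=[[0, 0, 0, 0, 0, 0], [0, 0, 0, 0, 0, 0], [0, 0, 0, 0, 0, 0], [0, 0, 0, 0, 0, 0], [0, 0, 0, 0, 0, 0], [0, 0, 0, 0, 0, 0]], gripper=0, squeeze=70)

```text
clock: 7.45
eef_pos: [558.3, 124.0, 137.6]
tcp_rot: [-1.57, -0.002, -0.235]
contact_force: [-1.1, -2.5, 5.9]
opening: 0.077
```

```bash
python3 look.py wrist w5
```

```text
7.45 [558.3 124.  137.6] [-1.57  -0.002 -0.235] [-1.1 -2.5  5.9] 0.077 [ 0.22  0.38  1.83 -0.    0.93 -1.12]
```

View pics/w5.png

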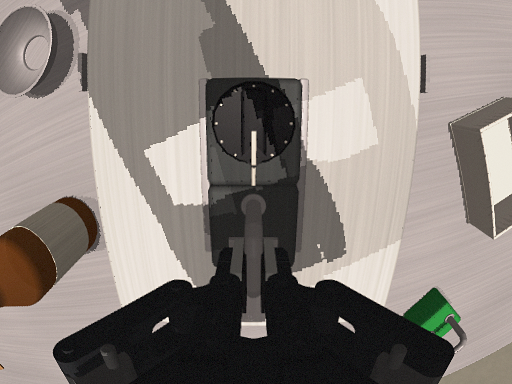

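The wrist view shows the fingers pinching the top bar around (253,270), with the nose still on the index mark. I'll pull the shackle up.

Request:
send_rows(series=[[0, -0.005, 0, 0, 0, 0], [0, -0.005, 0, 0, 0, 0], [0, -0.005, 0, 0, 0, 0], [0, -0.005, 0, 0, 0, 0], [0, -0.005, 0, 0, 0, 0], [0, -0.004, 0, 0, 0, 0], [0, 0, 0, 0, 0, 0], [0, 0, 0, 0, 0, 0]])

```text
clock: 8.3
eef_pos: [557.7, 124.1, 165.5]
tcp_rot: [-1.571, -0.001, -0.235]
contact_force: [2.8, -1.4, 0.3]
opening: 0.085
```

```bash
python3 look.py wrist w6
```

```text
8.3 [557.7 124.1 165.5] [-1.571e+00 -1.000e-03 -2.350e-01] [ 2.8 -1.4  0.3] 0.085 [ 0.22  0.34  1.81 -0.    0.99 -1.12]
```

View pics/w6.png

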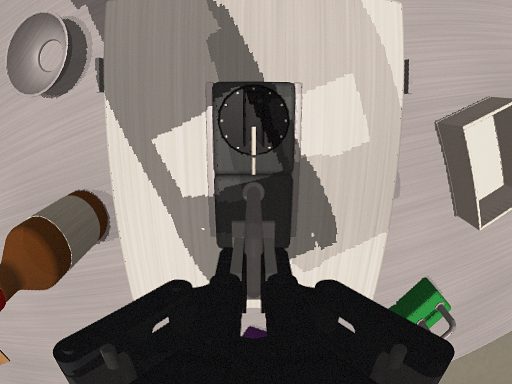

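Request:
send_rows(series=[[0, -0.001, 0, 0, 0, 0], [0, -0.001, 0, 0, 0, 0], [0, -0.001, 0, 0, 0, 0], [0, 0, 0, 0, 0, 0], [0, 0, 0, 0, 0, 0]])

```text
clock: 8.85
eef_pos: [556.8, 124.1, 167.8]
tcp_rot: [-1.571, 0.001, -0.235]
contact_force: [0.3, 0.7, -4.6]
opening: 0.078
```

```bash
python3 look.py scene s6;python3 - <<'E'
from h import *
f=pickle.load(open("s6.pkl","rb"))
cv2.imwrite("pics/s6z.png",cv2.resize(cv2.cvtColor(f["frame"][100:240,170:320],4),None,fx=5,fy=4,interpolation=2))
E
```

```text
8.85 [556.8 124.1 167.8] [-1.571e+00  1.000e-03 -2.350e-01] [ 0.3  0.7 -4.6] 0.078 [ 0.22  0.34  1.81  0.    0.99 -1.12]
```

View pics/s6z.png

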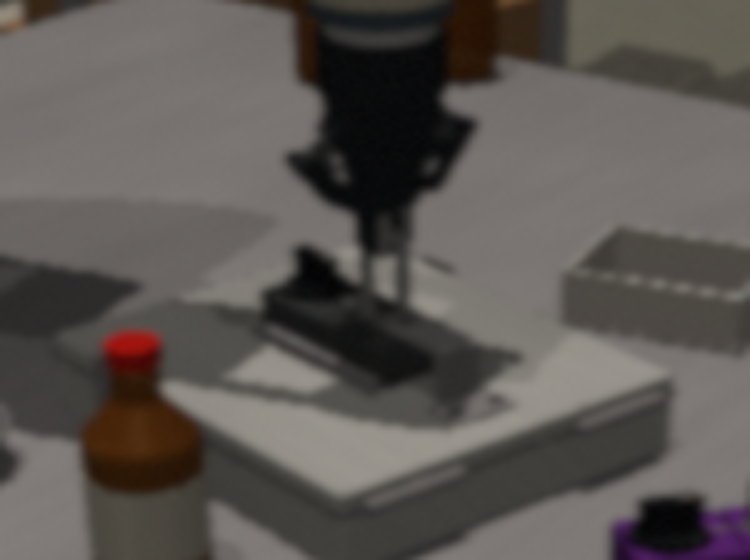

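The vertical force is about −4.6 N, close to the lock's full weight, so the shackle is at its stop. The scene view shows the legs drawn out at around (385,275) in the zoom. I'll slide it along −x.

Request:
send_rows(series=[[-0.007, 0, 0, 0, 0, 0], [-0.007, 0, 0, 0, 0, 0], [-0.007, 0, 0, 0, 0, 0], [-0.007, 0, 0, 0, 0, 0], [-0.007, 0, 0, 0, 0, 0], [-0.007, 0, 0, 0, 0, 0], [-0.007, 0, 0, 0, 0, 0], [0, 0, 0, 0, 0, 0]])

```text
clock: 9.7
eef_pos: [508.7, 135.7, 168.2]
tcp_rot: [-1.571, 0.001, -0.235]
contact_force: [-0.3, 0.7, -5.1]
opening: 0.08
```

```bash
python3 look.py wrist w7; python3 look.py top t7;python3 - <<'E'
from h import *
f=pickle.load(open("t7.pkl","rb"))
cv2.imwrite("pics/t7z.png",cv2.resize(cv2.cvtColor(f["frame"][150:300,145:275],4),None,fx=4,fy=4,interpolation=2))
E
```

```text
9.7 [508.7 135.7 168.2] [-1.571e+00  1.000e-03 -2.350e-01] [-0.3  0.7 -5.1] 0.08 [ 0.26  0.27  1.9   0.    0.96 -1.08]
9.75 [509.5 135.6 168.4] [-1.571 -0.    -0.235] [ 0.7 -0.4 -5.5] 0.077 [ 0.26  0.28  1.9  -0.    0.96 -1.08]
```

View pics/w7.png

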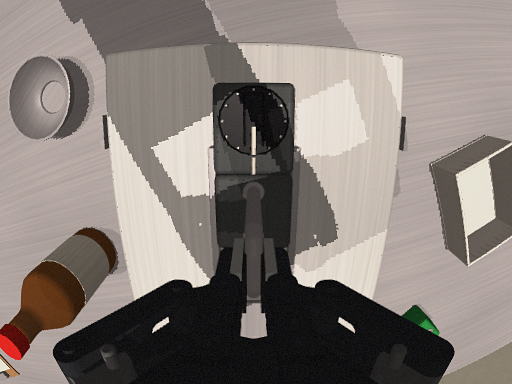

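View pics/t7z.png

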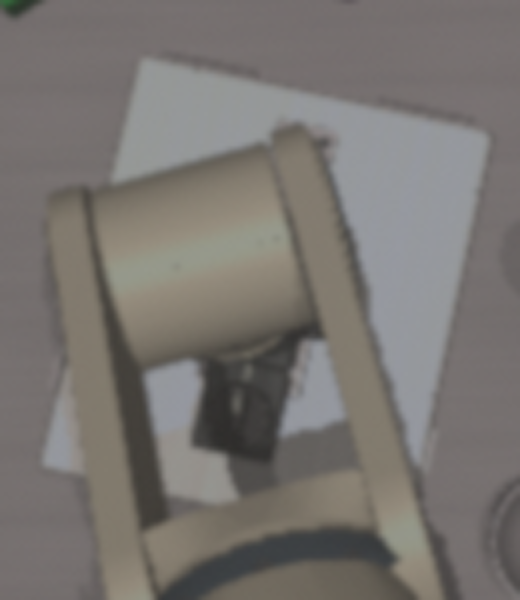

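In the wrist view the lock has kept its place in the hand: the dial is at (253,120) and the rail ends now show at (210,150). In the top view it has moved toward the robot, and the slide was about 49 mm. I'll lift now.

Request:
send_rows(series=[[0, -0.006, 0, 0, 0, 0], [0, -0.012, 0, 0, 0, 0], [0, -0.016, 0, 0, 0, 0], [0, -0.02, 0, 0, 0, 0], [0, -0.02, 0, 0, 0, 0], [0, -0.02, 0, 0, 0, 0], [0, -0.02, 0, 0, 0, 0], [0, -0.01, 0, 0, 0, 0]])

```text
clock: 10.6
eef_pos: [510.8, 135.7, 295.1]
tcp_rot: [-1.569, -0.003, -0.236]
contact_force: [-0.1, 0.3, -3.9]
opening: 0.077
```

Request:
send_rows(series=[[0, 0, 0, 0, 0, 0], [0, 0, 0, 0, 0, 0], [0, 0, 0, 0, 0, 0], [0, 0, 0, 0, 0, 0], [0, 0, 0, 0, 0, 0], [0, 0, 0, 0, 0, 0], [0, 0, 0, 0, 0, 0], [0, 0, 0, 0, 0, 0]])

```text
clock: 11.4
eef_pos: [509.8, 135.5, 292.2]
tcp_rot: [-1.571, 0.0, -0.235]
contact_force: [0.3, -0.1, -5.1]
opening: 0.08
```

```bash
python3 look.py scene s8; python3 look.py wrist w8;python3 - <<'E'
from h import *
f=pickle.load(open("s8.pkl","rb"))
cv2.imwrite("pics/s8z.png",cv2.resize(cv2.cvtColor(f["frame"][60:240,140:320],4),None,fx=3.3,fy=3.3,interpolation=2))
E
```

```text
11.4 [509.8 135.5 292.2] [-1.571  0.    -0.235] [ 0.3 -0.1 -5.1] 0.08 [ 0.26  0.14  1.77 -0.    1.23 -1.08]
11.45 [509.8 135.5 292.2] [-1.571  0.    -0.235] [ 0.3 -0.3 -5. ] 0.08 [ 0.26  0.14  1.77 -0.    1.23 -1.08]
```

View pics/s8z.png

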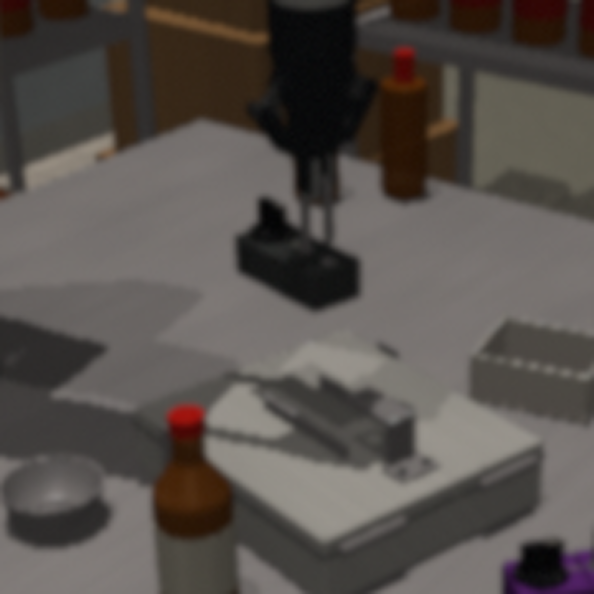

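View pics/w8.png

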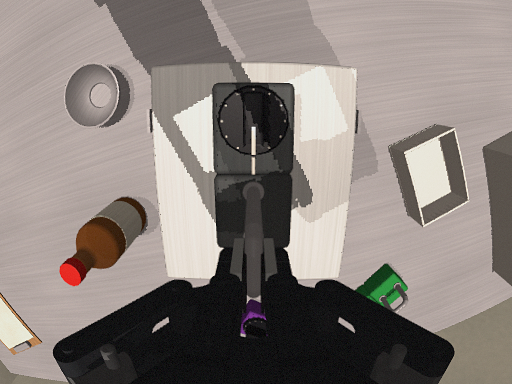

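The scene view shows the lock hanging level at (300,260) in the zoom, well above the lid, with the bottle, dish and tub where they were. It is steady, the wrist force matches its weight and it is clear of the box. I'm handing in.

```bash
python3 -c "
from rig import r
print(r.sign_off())"
```

```text
the job is handed in; nothing more can be done
None
```

The lock is off the strongbox and I handed it in at about 11.5 s, still gripped by its shackle. No verdict was reported.

**What I did:**
- **Dial:** I turned it 60° clockwise in two 30° turns. The wrist picture then showed the nose on the index mark, in line with the shackle.
- **Shackle:** I pulled it up until the wrist force showed about 4.6 N of load, close to the lock's full weight. I took that as the stop, since I couldn't read the shackle joint directly.
- **Slide and lift:** I slid the lock about 49 mm along −x, then lifted it about 124 mm.

**Last checks:**
- **Height:** The TCP is at z = 292 mm. That puts the lock's centre at about 215 mm, and its underside about 125 mm above the lid.
- **Steadiness:** The wrist force was a constant 5 N or so, and the pose did not change between the last readings. The lock looked level in the last pictures.
- **Bystanders:** The bottle, tub and dish looked unmoved, judging by eye only.

No check failed or disagreed.

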